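# Turn the colour sample wheel to red

## Task

On the glass-craft bench stand two upright colour sample wheels that spin freely. On the one with the plywood disc in the black stand, turn the wheel by its rim until its red chip is at the very top, straight above the axle, then let go so that it stays there. Do not turn the grey wheel in the white stand.

Things in the scene. Friction and masses are not known exactly. Their poses are not given: they have to be found in the camera images.
- black_stand: Black fixed stand of the wheel to turn: base 150 x 140 x 12 mm, origin mid-underside. Level axle along its x axis, 115 mm above the origin; the disc's mid-plane is x = 0. Walls at x = +-35 mm, 5 mm thick, 70 mm high, hide the disc's foot; an upright at x = 42 to 54 mm, 30 mm wide, is 122 mm high. The disc's upper half is free on both sides. Yaw within 20 degrees.
- red_chip (a point): Centre of the red chip, 76 mm from the axle, in the plywood disc (180 mm across, 12 mm thick, top at z = 205 mm). Ten flush chips, 28 x 30 mm, show on both faces and edge. The disc is balanced, turns endlessly with 0.012 N m friction, stays where left; pinch its faces anywhere near the rim. Red starts 45 to 115 degrees from the top, on the stand's -y side.
- white_stand: White fixed stand with the grey disc, blue hub, which is not to be turned: same shape and sizes as the black one, origin mid-underside, also with ten chips. It may stand left or right of the black one.
- other_red_chip (a point): Centre of the red chip of the grey disc in the white stand, 76 mm from its axle; it must stay where it is.
Things that resemble listed ones, but are neither listed nor needed, are in the scene too. Leave any orange look-alike of the black_stand alone.

How it is judged (in metres and radians):
At the end, for the whole second after the job is handed in: The red chip of the plywood wheel rests at the top: its centre above the axle and within 14 mm sideways (about 10 degrees) of straight above it, and stays there (y of red_chip in the frame of black_stand between -0.014 and 0.014 m and z of red_chip in the frame of black_stand above 0.115 m); the robot touches nothing.
It fails at once if the grey wheel in the white stand is turned (its red chip moves more than 15 mm) (distance of other_red_chip from where it was at the start of the episode above 0.015 m).
It also fails if it takes over 38 s, if anything falls off the work surface, if the arm or the gripper's body presses on something with over 40 N, if the wrist force passes 120 N, or if a joint passes its speed limit or range.

## Robot

A 7-joint arm with a two-finger parallel gripper is mounted at the origin on the work surface. World frame = base frame: x ahead of the robot, y to its left, z up, the work surface at z = 0. Lengths are in mm, angles in rad, forces in N, time in s.
With the tool pointing down it reaches from about 350 to 900 mm from the base axis. Payload 8.1 kg.
Tool frame: the origin (TCP) lies at the very end of the fingers, on their centre line; the grasp point (between the pads) lies behind it (manip.tcp_to_grasp is the z of the grasp point in the tool frame, in mm); z points along the fingers, y is the line along which they close (so a half turn about z gives the same grasp; the last joint's range is limited). The gripper opens to 85 mm and grips with 20 to 120 N. Pads are 22 mm wide; open, the fingers measure 114 mm over their backs; the gripper's body (76 mm by 85 mm) begins 54 mm behind the grasp point. The pads swing forward as they close: fully open they stand 13 mm farther back than shut.
Start: joints at [1.14, 0.434, 0.025, 1.573, -0.012, 1.134, -0.075], TCP at [201.202, -591.744, 192.723] pointing down, gripper open.
Joint ranges: [-2.62, 2.62], [-0.44, 2.09], [-1.27, 1.32], [0.08, 2.57], [-1.32, 4.46], [0.12, 2], [-2.74, 2.74]. Speed limits (rad/s): [2.22, 2.22, 3.01, 3.01, 3.14, 3.14, 3.14].

## Interface

Orientations are given as a unit quaternion [x, y, z, w].
In Python, from workcell import monitor, vision, finish_job, finder, manip gives the robot as it stands. The module is installed in compiled form; this text tells all that it offers.
- The arm moves only by the tool servo_tool, never from a script. Its argument "targets" is a list of rows, each an object of numbers: "ax", "ay", "az": the turn, a rotation vector about the tool's x, y, z in rad; "tx", "ty", "tz": the shift along the tool's x, y, z in mm; "claw": the opening, from 0 (shut) to 1 (fully open). In form: [{"ax": .., "ay": .., "az": .., "tx": .., "ty": .., "tz": .., "claw": ..}, ...]. A call has 1 to 10 rows; each row is the pose to reach, as a shift and turn from the pose commanded when the call began, along the tool's axes at that moment; what a row does not reach only later rows make up. A row lasts 1/10 s, in which the tool goes at most 50 mm and 8.59 degrees, less where a joint would pass 70% of its speed; a pose out of reach is approached as far as the arm can. A call with a gripper value outside its range is refused whole. The fingers move at their own pace and stop on an object; "squeeze" is the grip in N (left out, the last holds). Time passes only in rows, so rows that repeat a pose let the fingers close. It gives the time, the measured TCP pose, the force, the opening and the grip force at its end, in the units of the state.
- monitor.observe(): the state, without advancing time (a new reading comes with each control period).
- vision.capture(name): name is "side" or "top"; returns a dict with "frame" (420x560x3 uint8, red, green, blue), "intrinsics" (3x3 intrinsics, pixels), "pose" (4x4, takes a point from camera to world coordinates). Camera axes: x right, y up, looking along -z (the intrinsics and any distortion apply to the point x, -y, -z); pixel columns grow to the right and rows downward; lengths in mm; the calibration is good to about 2 mm. A picture is of the moment at which its call begins. There is no depth.
- finish_job(): hands the job in; it is judged then, once.
Trained networks look in the newest picture that a camera, given by its name, has taken for a name from the list of things; names that differ only in an ending like _2 or _b are one class to them, and where a whole thing is asked for, a point or a joint stands for the part that bears it (a point fixed in the world has none). Each returns a list of dicts, best first, with "p" (0 to 1); they miss things now and then, are a little off and sometimes report something else, mostly with a low value. They report only what shows in the picture. A call takes as long as a camera call. They do not tell look-alikes from the thing itself.
- finder.cut_out(camera, name): "pixels" (420x560 bool, what is visible of it) and "point" ([column, row] in pixels, amid what is visible of it).
The state is a dict: "t": time; "joint_pos": joint angles; "qvel": joint speeds; "effort": joint torques, N m; "ee_pos": TCP position; "tcp_rot": TCP orientation; "wrist_force": force on the tool from outside, world axes, zero at the start; "moment": the same for the moment, N m; "gripper_width": finger opening in mm; "grip_force": force on a finger pad.
Only numpy, scipy, OpenCV 4.12 (cv2) and the standard library are available. Lean on these libraries where they do the work, as an engineer would, in place of code of your own. Each camera call takes 0.05 s, during which the arm holds its last target. There are 200 camera calls.

## Working session

There is one attempt and no reset: what is moved stays moved. The work goes in short steps, Python scripts to look and compute and a tool call to move; the robot and the scene stay as the last step left them, time stands still between calls to the robot, and variables do not carry over. Pictures are saved under pics/ and viewed, at most 10 in all, crops included, and the job is handed in when it is done.

Besides the shell and the picture viewer there is one more tool, called after "Emit:" as name([rows], argument=value, ...), one row to a line, values as JSON. servo_tool: Moves the arm, as the interface text tells. Its arguments: {"type":"object","properties":{"targets":{"type":"array","items":{"type":"object","properties":{"ax":{"type":"number"},"ay":{"type":"number"},"az":{"type":"number"},"tx":{"type":"number"},"ty":{"type":"number"},"tz":{"type":"number"},"claw":{"type":"number"}}}},"squeeze":{"type":"number"}},"required":["targets"]}

```bash
mkdir -p pics; python3 - <<'E'
from workcell import monitor, vision, finder, manip
import cv2,numpy as np
s=monitor.observe();print({k:np.round(v,3) for k,v in s.items()});print(manip.tcp_to_grasp)
np.set_printoptions(suppress=True,precision=3)
for c in("side","top"):
    d=vision.capture(c);cv2.imwrite(f"pics/{c}0.png",d["frame"][:,:,::-1])
    print(c,d["intrinsics"],d["pose"],[k for k in d])
    for n in("black_stand","red_chip","white_stand"):
        for r in finder.cut_out(c,n)[:4]:
            print(n,r["p"],r["point"],r["pixels"].sum())
E
```

```text
{'t': np.float64(0.0), 'joint_pos': array([ 1.14 ,  0.435,  0.025,  1.574, -0.012,  1.134, -0.075]), 'qvel': array([-0.001, -0.001,  0.   ,  0.001,  0.   , -0.   ,  0.002]), 'effort': array([ 1.0000e-03, -6.7048e+01,  1.0250e+00, -3.1621e+01,  1.5000e-02,
        1.3000e-02,  0.0000e+00]), 'ee_pos': array([ 200.971, -591.245,  191.959]), 'tcp_rot': array([ 0.987,  0.163, -0.   , -0.001]), 'wrist_force': array([-0.455, -0.59 ,  0.369]), 'moment': array([0.022, 0.017, 0.036]), 'grip_force': np.float64(0.0), 'gripper_width': np.float64(85.707)}
-18.700000000000003
side [[391.093   0.    281.609]
 [  0.    391.093 210.384]
 [  0.      0.      1.   ]] [[ -0.839   0.422  -0.344  53.724]
 [ -0.544  -0.632   0.552 496.455]
 [  0.015   0.651   0.759 855.704]
 [  0.      0.      0.      1.   ]] ['frame', 'intrinsics', 'pose']
black_stand 0.95 [261.3, 170.7] 3477
black_stand 0.86 [394.0, 200.1] 2813
red_chip 0.96 [262.0, 154.0] 2084
red_chip 0.88 [403.3, 181.0] 820
white_stand 0.6 [175.2, 249.1] 4351
top [[401.297   0.    281.179]
 [  0.    401.297 206.738]
 [  0.      0.      1.   ]] [[   0.009    0.994   -0.107  278.967]
 [  -1.       0.011    0.017  -17.934]
 [   0.018    0.106    0.994 1069.621]
 [   0.       0.       0.       1.   ]] ['frame', 'intrinsics', 'pose']
black_stand 0.97 [387.8, 289.5] 3416
black_stand 0.81 [342.1, 145.7] 3349
black_stand 0.19 [195.6, 130.4] 1847
red_chip 0.96 [401.7, 288.7] 921
red_chip 0.89 [341.0, 134.4] 1673
white_stand 0.84 [200.3, 141.7] 3504
```

```bash
python3 - <<'E'
import cv2
a=cv2.imread("pics/side0.png");cv2.imwrite("pics/side0c.png",cv2.resize(a[80:330,100:450],(800,571),interpolation=cv2.INTER_CUBIC))
E
```

```text
(no output)
```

View pics/top0.png

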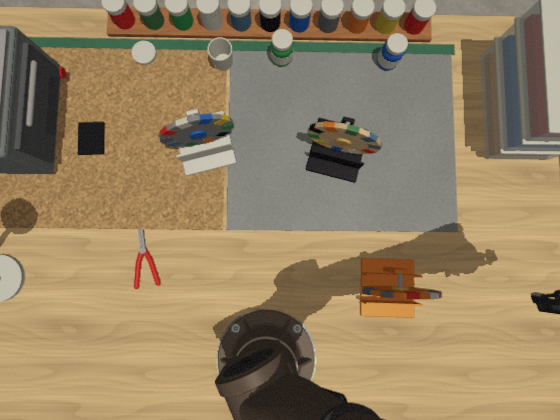

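View pics/side0.png

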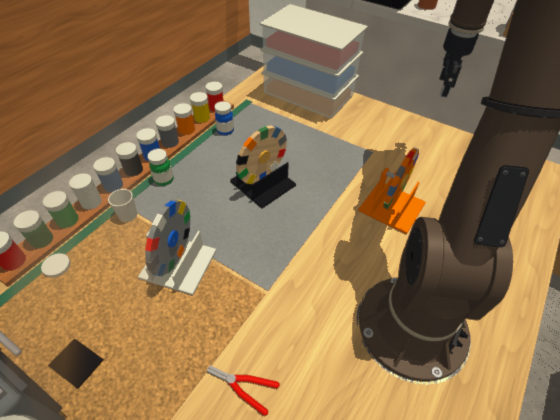

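Top view: the black stand is at about (340,145), the white one at (205,140) and the orange decoy at (390,290). In the side view, the plywood wheel is at (262,160). I'll zoom in.

```bash
python3 - <<'E'
import cv2,numpy as np
a=cv2.imread("pics/side0.png")[115:210,215:315];b=cv2.imread("pics/top0.png")[100:195,290:390]
cv2.imwrite("pics/z0.png",np.hstack([cv2.resize(i,None,fx=4,fy=4,interpolation=cv2.INTER_CUBIC) for i in(a,b)]))
E
```

```text
(no output)
```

View pics/z0.png

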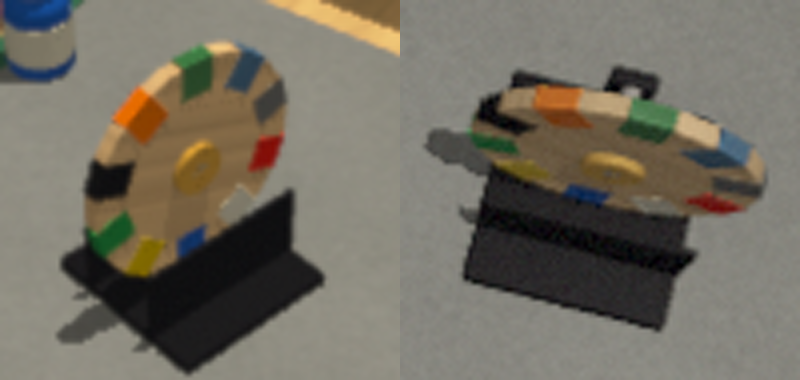

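```bash
cat > h.py <<'E'
from workcell import monitor, vision, finder, manip, finish_job
import cv2,numpy as np
from scipy.optimize import least_squares
from scipy.spatial.transform import Rotation as R
np.set_printoptions(suppress=True,precision=2)
def proj(d,P):
    T=d["pose"];c=(P-T[:3,3])@T[:3,:3];c=c*[1,-1,-1];q=c@d["intrinsics"].T
    return q[:,:2]/q[:,2:]
def chip(th,x=-6): return [x,-76*np.sin(th),115+76*np.cos(th)]
def world(p,L): c,s=np.cos(p[2]),np.sin(p[2]);return np.array(L,float)@np.array([[c,s,0],[-s,c,0],[0,0,1]])+[p[0],p[1],0]
E
cat > fit.py <<'E'
from h import *
S=vision.capture("side");T=vision.capture("top")
r=np.deg2rad
sp=[(262,207.3),(295.7,184.2),(230.7,180.5),(281.5,153),(263.75,133.25),(249.75,144.25),(242,173.5),(264.25,156.5)]
tp=[(306.3,169.5),(355,182.2),(318.7,118),(368.5,151),(343,141.5)]
def res(p,full=False):
    t=p[3];cs=[[-75,70,12],[-75,-70,12],[75,70,12]]
    a=proj(S,world(p,cs+[chip(t),chip(t-r(108)),chip(t-r(144)),chip(t-r(216)),[-10,0,115]]))-sp
    b=proj(T,world(p,cs+[chip(t),[-10,0,115]]))-tp
    e=np.vstack([a,b]);return e if full else e.ravel()
o=least_squares(res,[550,-170,0,1.7],loss="soft_l1",x_scale=[10,10,.1,.1])
print(o.x,np.rad2deg(o.x[2:]),res(o.x,True),monitor.observe()["t"])
E
python3 fit.py
```

```text
[ 549.59 -184.85   -0.24    1.95] [-13.88 111.5 ] [[-0.61 -1.29]
 [ 0.5  -1.63]
 [-1.8  -1.86]
 [-0.33 -0.68]
 [ 0.03  0.55]
 [ 1.27  0.33]
 [ 1.34 -0.52]
 [-0.25  0.13]
 [-1.38 -0.  ]
 [ 0.58  0.29]
 [-0.41 -1.02]
 [-0.29  0.3 ]
 [-0.59  1.38]] 0.5
```

```bash
cat >> h.py <<'E'
ST=[549.6,-184.9,-0.242]
def tool(th,rad,st=ST):
    "pose: tip at angle th (deg, + to stand -y) and radius rad, fingers pointing at the axle, closing along stand x"
    t=np.deg2rad(th);rl=np.array([0,-np.sin(t),np.cos(t)])
    w=lambda v:world([0,0,st[2]],[v])[0]
    z=-w(rl);y=w([1,0,0]);x=np.cross(y,z)
    return world(st,[[0,*(rad*rl[1:]+[0,115])]])[0],R.from_matrix(np.c_[x,y,z])
def rows(seq,start=None,st=ST):
    if start is None: s=monitor.observe();p0,r0=s["ee_pos"],R.from_quat(s["tcp_rot"])
    else: p0,r0=tool(*start,st)
    for th,rad in seq:
        p,r=tool(th,rad,st);print((th,rad),p,"t",r0.inv().apply(p-p0).round(1),"a",(r0.inv()*r).as_rotvec().round(3))
E
python3 -c "
from h import *
rows([(0,190),(28,150),(28,64)])
print('from 28,150');rows([(28,64)],(28,150))
print('from 28,64');rows([(28-k*6,64) for k in range(1,11)],(28,64))"
```

```text
(0, 190) [ 549.6 -184.9  305. ] t [ 460.8 -273.  -112.3] a [-0. -0. -1.]
(28, 150) [ 532.72 -253.27  247.44] t [ 422.8 -213.7  -54.7] a [ 0.24  0.45 -0.98]
(28, 64) [ 542.4  -214.07  171.51] t [ 444.6 -247.7   21.2] a [ 0.24  0.45 -0.98]
from 28,150
(28, 64) [ 542.4  -214.07  171.51] t [-0. -0. 86.] a [0. 0. 0.]
from 28,64
(22, 64) [ 543.85 -208.18  174.34] t [6.7 0.  0.4] a [-0.  -0.1 -0. ]
(16, 64) [ 545.37 -202.03  176.52] t [13.3  0.   1.4] a [ 0.   -0.21 -0.  ]
(10, 64) [ 546.94 -195.69  178.03] t [19.8  0.   3.1] a [ 0.   -0.31 -0.  ]
(4, 64) [ 548.53 -189.23  178.84] t [26.   0.   5.5] a [-0.   -0.42 -0.  ]
(-2, 64) [ 550.14 -182.73  178.96] t [32.   0.   8.6] a [-0.   -0.52  0.  ]
(-8, 64) [ 551.73 -176.25  178.38] t [37.6  0.  12.2] a [ 0.   -0.63 -0.  ]
(-14, 64) [ 553.31 -169.87  177.1 ] t [42.8  0.  16.4] a [-0.   -0.73  0.  ]
(-20, 64) [ 554.85 -163.65  175.14] t [47.6  0.  21.2] a [ 0.   -0.84  0.  ]
(-26, 64) [ 556.32 -157.66  172.52] t [51.8  0.  26.4] a [ 0.   -0.94 -0.  ]
(-32, 64) [ 557.73 -151.97  169.28] t [55.4  0.  32. ] a [ 0.   -1.05 -0.  ]
```

Emit:
servo_tool([
  {"tz": -50, "claw": 0.6},
  {"tx": 40, "ty": -20, "tz": -90, "az": -0.1, "claw": 0.6},
  {"tx": 420, "ty": -210, "tz": -90, "az": -1.0, "claw": 0.6},
  {"tx": 420, "ty": -210, "tz": -90, "az": -1.0, "claw": 0.6},
  {"tx": 420, "ty": -210, "tz": -90, "az": -1.0, "claw": 0.6},
  {"tx": 420, "ty": -210, "tz": -90, "az": -1.0, "claw": 0.6},
  {"tx": 420, "ty": -210, "tz": -90, "az": -1.0, "claw": 0.6},
  {"tx": 420, "ty": -210, "tz": -90, "az": -1.0, "claw": 0.6},
  {"tx": 420, "ty": -210, "tz": -90, "az": -1.0, "claw": 0.6},
  {"tx": 420, "ty": -210, "tz": -90, "az": -1.0, "claw": 0.6},
], squeeze=25)

```text
schema error: expected keys ax, ay, az, tx, ty, tz, claw
```

```bash
python3 -c "
from h import *
rows([(28,150)])"
```

```text
(28, 150) [ 532.72 -253.27  247.44] t [ 422.8 -213.7  -54.7] a [ 0.24  0.45 -0.98]
```

All keys are needed in every row.

Emit:
servo_tool([
  {"ax": 0, "ay": 0, "az": 0, "tx": 0, "ty": 0, "tz": -50, "claw": 0.6},
  {"ax": 0, "ay": 0, "az": -0.1, "tx": 40, "ty": -20, "tz": -90, "claw": 0.6},
  {"ax": 0, "ay": 0, "az": -1.0, "tx": 420, "ty": -210, "tz": -90, "claw": 0.6},
  {"ax": 0, "ay": 0, "az": -1.0, "tx": 420, "ty": -210, "tz": -90, "claw": 0.6},
  {"ax": 0, "ay": 0, "az": -1.0, "tx": 420, "ty": -210, "tz": -90, "claw": 0.6},
  {"ax": 0, "ay": 0, "az": -1.0, "tx": 420, "ty": -210, "tz": -90, "claw": 0.6},
  {"ax": 0, "ay": 0, "az": -1.0, "tx": 420, "ty": -210, "tz": -90, "claw": 0.6},
  {"ax": 0, "ay": 0, "az": -1.0, "tx": 420, "ty": -210, "tz": -90, "claw": 0.6},
  {"ax": 0, "ay": 0, "az": -1.0, "tx": 420, "ty": -210, "tz": -90, "claw": 0.6},
  {"ax": 0, "ay": 0, "az": -1.0, "tx": 420, "ty": -210, "tz": -90, "claw": 0.6},
], squeeze=25)

```text
t: 1.5
ee_pos: [509.6, -279.3, 282.5]
tcp_rot: [0.788, 0.616, 0.0, 0.0]
wrist_force: [0.1, -0.3, 0.4]
gripper_width: 51.0
grip_force: 0.0
```

```bash
python3 -c "
from h import *
rows([(28,150)])"
```

```text
(28, 150) [ 532.72 -253.27  247.44] t [30.9 16.2 35.1] a [ 0.    0.49 -0.  ]
```

Emit:
servo_tool([
  {"ax": 0, "ay": 0.49, "az": 0, "tx": 31, "ty": 16, "tz": 35, "claw": 0.6},
  {"ax": 0, "ay": 0.49, "az": 0, "tx": 31, "ty": 16, "tz": 35, "claw": 0.6},
  {"ax": 0, "ay": 0.49, "az": 0, "tx": 31, "ty": 16, "tz": 35, "claw": 0.6},
  {"ax": 0, "ay": 0.49, "az": 0, "tx": 31, "ty": 16, "tz": 35, "claw": 0.6},
  {"ax": 0, "ay": 0.49, "az": 0, "tx": 31, "ty": 16, "tz": 35, "claw": 0.6},
  {"ax": 0, "ay": 0.49, "az": 0, "tx": 31, "ty": 16, "tz": 35, "claw": 0.6},
  {"ax": 0, "ay": 0.49, "az": 0, "tx": 31, "ty": 16, "tz": 35, "claw": 0.6},
])

```text
t: 2.2
ee_pos: [532.4, -252.6, 248.3]
tcp_rot: [0.763, 0.599, 0.191, -0.149]
wrist_force: [0.4, 0.5, 0.2]
gripper_width: 51.0
grip_force: 0.0
```

```bash
python3 -c "
from h import *
rows([(28,64)])
for c in('side','top'):
    d=vision.capture(c);globals()[c]=d['frame'][:,:,::-1]
a=side[90:210,195:335];b=top[90:210,270:410]
cv2.imwrite('pics/z1.png',np.hstack([cv2.resize(i,(400,343),interpolation=cv2.INTER_CUBIC) for i in(a,b)]))"
```

```text
(28, 64) [ 542.4  -214.07  171.51] t [-0.9  0.4 86.5] a [0. 0. 0.]
```

View pics/z1.png

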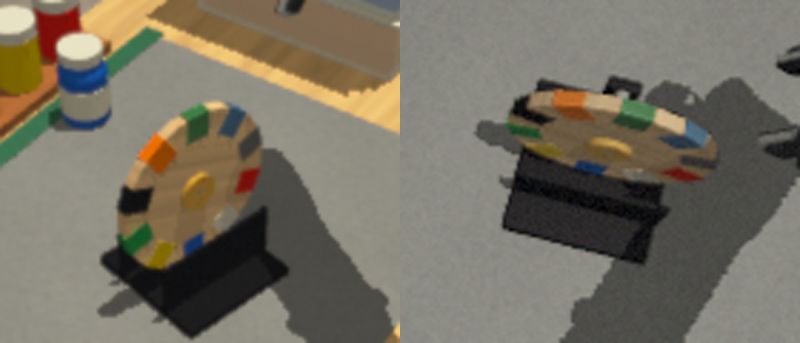

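```bash
python3 -c "
from h import *
s=monitor.observe();r=R.from_quat(s['tcp_rot'])
for c in('side','top'):
    d=vision.capture(c);globals()[c]=d['frame'][:,:,::-1].copy()
    P=s['ee_pos']+r.apply([[0,25,-6],[0,-25,-6],[0,0,0]])
    q=proj(d,P);print(c,q)
    q2=proj(d,world(ST,[chip(np.deg2rad(a),-6) if 0 else [-6,-90*np.sin(a),115+90*np.cos(a)] for a in np.linspace(0,6.28,40)]))
    for u in np.vstack([q,q2]): cv2.circle(globals()[c],tuple(np.round(u*4).astype(int)),4,(255,0,255),-1,shift=2) if 0 else globals()[c].__setitem__((int(round(u[1])),int(round(u[0]))),(255,0,255))
a=side[60:210,195:370];b=top[60:210,270:445]
cv2.imwrite('pics/z2.png',np.hstack([cv2.resize(i,(400,343),interpolation=cv2.INTER_NEAREST) for i in(a,b)]))"
```

```text
side [[274.9   98.97]
 [287.82 107.14]
 [280.49 105.13]]
top [[391.   118.56]
 [385.79 141.02]
 [386.4  130.17]]
```

View pics/z2.png

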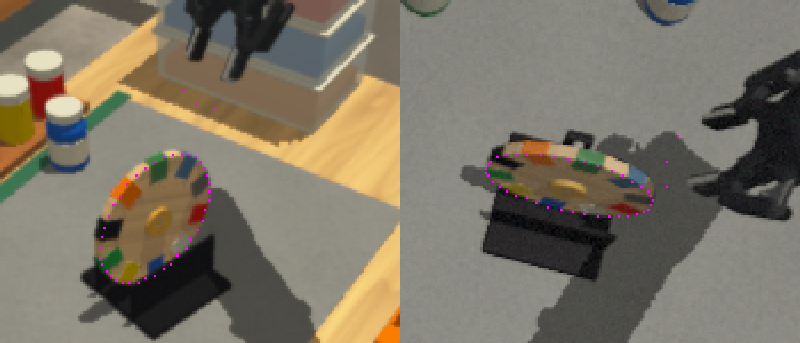

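```bash
python3 -c "
from h import *
s=monitor.observe();r=R.from_quat(s['tcp_rot'])
S=vision.capture('side');T=vision.capture('top')
for a,b in(((279.4,86.2),(403,113.4)),((297.8,95),(397.7,142.2))):
    f=lambda P:np.r_[proj(S,P[None])[0]-a,proj(T,P[None])[0]-b]
    o=least_squares(f,s['ee_pos']);print(o.x,o.fun,r.inv().apply(o.x-s['ee_pos']))
rows([(28,64)]);print(s['t'],s['joint_pos'])"
```

```text
[ 555.21 -277.62  284.54] [-0.9  -0.17  0.31  0.63] [  1.29  28.39 -40.69]
[ 493.09 -265.    287.79] [-1.74 -0.3   0.59  1.25] [  0.58 -34.95 -44.83]
(28, 64) [ 542.4  -214.07  171.51] t [ 0.6  0.7 86.6] a [ 0. -0.  0.]
2.4 [ 0.91  0.51 -0.41  1.46 -0.28  1.36  0.38]
```

Emit:
servo_tool([
  {"ax": 0, "ay": 0, "az": 0, "tx": 0, "ty": 0, "tz": 25, "claw": 0.6},
  {"ax": 0, "ay": 0, "az": 0, "tx": 0, "ty": 0, "tz": 50, "claw": 0.6},
  {"ax": 0, "ay": 0, "az": 0, "tx": 0, "ty": 0, "tz": 70, "claw": 0.6},
  {"ax": 0, "ay": 0, "az": 0, "tx": 0, "ty": 0, "tz": 86, "claw": 0.6},
  {"ax": 0, "ay": 0, "az": 0, "tx": 0, "ty": 0, "tz": 86, "claw": 0.6},
])

```text
t: 3.0
ee_pos: [540.4, -213.3, 169.9]
tcp_rot: [0.764, 0.598, 0.191, -0.151]
wrist_force: [0.5, 0.1, 0.2]
gripper_width: 51.1
grip_force: 0.0
```

```bash
python3 -c "
from h import *
rows([(28,64)])
for c in('side','top'):
    d=vision.capture(c);globals()[c]=d['frame'][:,:,::-1]
a=side[80:200,195:335];b=top[80:200,290:430]
cv2.imwrite('pics/z3.png',np.hstack([cv2.resize(i,(400,343),interpolation=cv2.INTER_CUBIC) for i in(a,b)]))"
```

```text
(28, 64) [ 542.4  -214.07  171.51] t [ 0.5  2.2 -1.6] a [-0. -0. -0.]
```

View pics/z3.png

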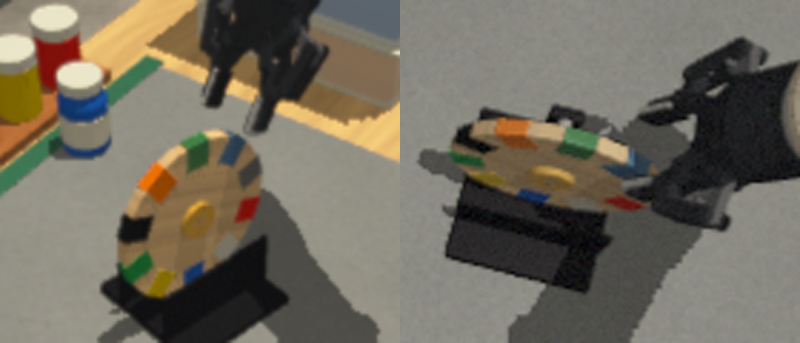

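```bash
python3 -c "
from h import *
s=monitor.observe();r=R.from_quat(s['tcp_rot'])
S=vision.capture('side');T=vision.capture('top')
for a,b in(((269,117),(514.5-224.5+223/2.857-0,121)),((284.5,126.5),(290+222/2.857,145.5))):
    b=(b[0] if b[0]<400 else 373,b[1])
    if a[0]<270: b=(290+240/2.857,80+117/2.857)
    f=lambda P:np.r_[proj(S,P[None])[0]-a,proj(T,P[None])[0]-b]
    o=least_squares(f,s['ee_pos']);print(o.x,o.fun,r.inv().apply(o.x-s['ee_pos']), 'stand', (world([0,0,.242],[o.x-[ST[0],ST[1],0]])))
q=[proj(d,np.array([s['ee_pos']])) for d in(S,T)];print(q)
"
```

```text
[ 563.6  -238.29  207.09] [-1.18 -0.23  0.43  0.87] [  1.73  27.11 -39.12] stand [[ 26.39 -48.48 207.09]]
[ 505.74 -223.44  209.48] [-1.9  -0.34  0.69  1.43] [  3.29 -32.63 -41.  ] stand [[-33.35 -47.93 209.48]]
[array([[269.95, 134.29]]), array([[360.85, 135.92]])]
```

Emit:
servo_tool([
  {"ax": 0, "ay": 0, "az": 0, "tx": 0, "ty": 3, "tz": 0, "claw": 0.35},
  {"ax": 0, "ay": 0, "az": 0, "tx": 0, "ty": 3, "tz": 0, "claw": 0.35},
  {"ax": 0, "ay": 0, "az": 0, "tx": 0, "ty": 3, "tz": 0, "claw": 0.35},
  {"ax": 0, "ay": 0, "az": 0, "tx": 0, "ty": 3, "tz": 0, "claw": 0.35},
])

```text
t: 3.6
ee_pos: [544.2, -216.1, 171.4]
tcp_rot: [0.764, 0.598, 0.191, -0.149]
wrist_force: [-0.4, -0.6, -0.1]
gripper_width: 29.9
grip_force: 0.0
```

```bash
python3 -c "
from h import *
rows([(28,64)])
s=monitor.observe();r=R.from_quat(s['tcp_rot']);print(s['t'],s['gripper_width'])
for c in('side','top'):
    d=vision.capture(c);globals()[c]=d['frame'][:,:,::-1].copy()
    for u in proj(d,s['ee_pos']+r.apply([[0,0,0],[0,0,-20],[0,0,-40]])): globals()[c][int(round(u[1])),int(round(u[0]))]=(255,0,255)
a=side[80:180,215:315];b=top[80:180,310:410]
cv2.imwrite('pics/z4.png',np.hstack([cv2.resize(i,(400,400),interpolation=cv2.INTER_CUBIC) for i in(a,b)]))"
```

```text
(28, 64) [ 542.4  -214.07  171.51] t [ 1.4 -2.2  0.7] a [ 0. -0. -0.]
3.6 29.92916272914184
```

View pics/z4.png

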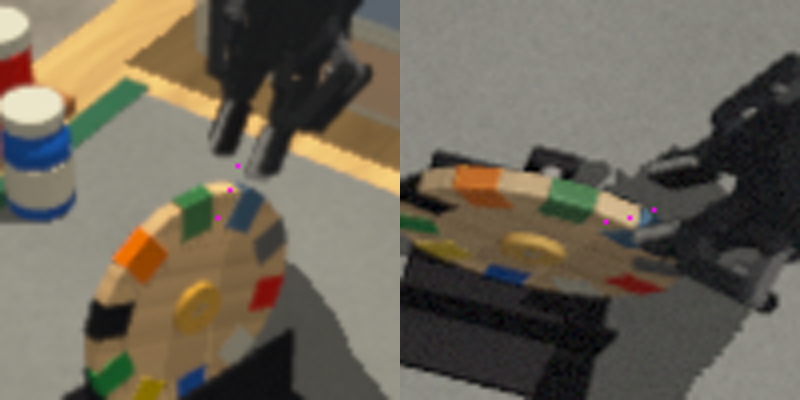

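Emit:
servo_tool([
  {"ax": 0, "ay": 0, "az": 0, "tx": 0, "ty": -1, "tz": 0, "claw": 0.5},
  {"ax": 0, "ay": 0, "az": 0, "tx": 0, "ty": -1, "tz": 10, "claw": 0.5},
  {"ax": 0, "ay": 0, "az": 0, "tx": 0, "ty": -1, "tz": 22, "claw": 0.5},
  {"ax": 0, "ay": 0, "az": 0, "tx": 0, "ty": -1, "tz": 33, "claw": 0.5},
  {"ax": 0, "ay": 0, "az": 0, "tx": 0, "ty": -1, "tz": 33, "claw": 0.0},
  {"ax": 0, "ay": 0, "az": 0, "tx": 0, "ty": -1, "tz": 33, "claw": 0.0},
  {"ax": 0, "ay": 0, "az": 0, "tx": 0, "ty": -1, "tz": 33, "claw": 0.0},
  {"ax": 0, "ay": 0, "az": 0, "tx": 0, "ty": -1, "tz": 33, "claw": 0.0},
  {"ax": 0, "ay": 0, "az": 0, "tx": 0, "ty": -1, "tz": 33, "claw": 0.0},
], squeeze=25)

```text
t: 4.6
ee_pos: [546.1, -200.2, 142.0]
tcp_rot: [0.764, 0.598, 0.191, -0.15]
wrist_force: [-5.0, 3.0, -2.4]
gripper_width: 11.1
grip_force: 27.9
```

```bash
python3 -c "
from h import *
rows([(28,31)])
for c in('side','top'):
    d=vision.capture(c);globals()[c]=d['frame'][:,:,::-1].copy()
a=side[80:180,215:315];b=top[80:180,310:410]
cv2.imwrite('pics/z5.png',np.hstack([cv2.resize(i,(400,400),interpolation=cv2.INTER_CUBIC) for i in(a,b)]))
rows([(28-k*6,31) for k in range(1,11)],(28,31))"
```

```text
(28, 31) [ 546.11 -199.03  142.37] t [ 1.2 -0.2  0.2] a [-0. -0. -0.]
(22, 31) [ 546.82 -196.17  143.74] t [3.2 0.  0.2] a [-0.  -0.1 -0. ]
(16, 31) [ 547.55 -193.2   144.8 ] t [6.4 0.  0.7] a [ 0.   -0.21 -0.  ]
(10, 31) [ 548.31 -190.13  145.53] t [9.6 0.  1.5] a [ 0.   -0.31 -0.  ]
(4, 31) [ 549.08 -187.    145.92] t [12.6  0.   2.7] a [-0.   -0.42 -0.  ]
(-2, 31) [ 549.86 -183.85  145.98] t [15.5 -0.   4.2] a [-0.   -0.52  0.  ]
(-8, 31) [ 550.63 -180.71  145.7 ] t [18.2 -0.   5.9] a [ 0.   -0.63 -0.  ]
(-14, 31) [ 551.4  -177.62  145.08] t [20.7  0.   8. ] a [-0.   -0.73  0.  ]
(-20, 31) [ 552.14 -174.61  144.13] t [23.   0.  10.3] a [ 0.   -0.84  0.  ]
(-26, 31) [ 552.86 -171.71  142.86] t [25.1  0.  12.8] a [ 0.   -0.94 -0.  ]
(-32, 31) [ 553.54 -168.95  141.29] t [26.8  0.  15.5] a [ 0.   -1.05 -0.  ]
```

View pics/z5.png

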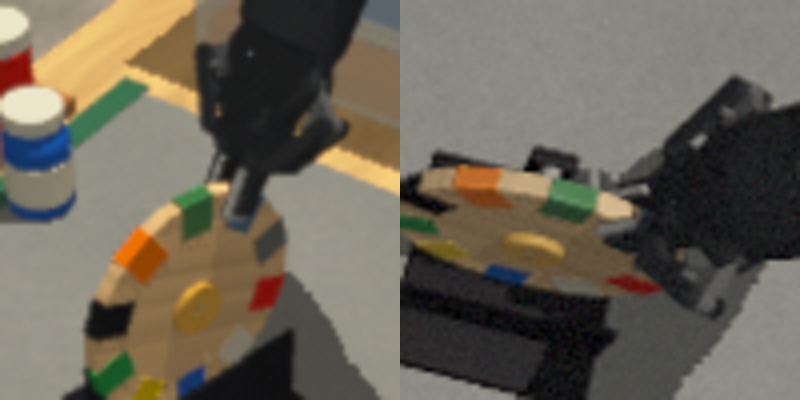

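Emit:
servo_tool([
  {"ax": 0, "ay": -0.08, "az": 0, "tx": 2.5, "ty": 0, "tz": 0.1, "claw": 0},
  {"ax": 0, "ay": -0.18, "az": 0, "tx": 5.6, "ty": 0, "tz": 0.5, "claw": 0},
  {"ax": 0, "ay": -0.29, "az": 0, "tx": 8.9, "ty": 0, "tz": 1.3, "claw": 0},
  {"ax": 0, "ay": -0.4, "az": 0, "tx": 12.1, "ty": 0, "tz": 2.5, "claw": 0},
  {"ax": 0, "ay": -0.51, "az": 0, "tx": 15.1, "ty": 0, "tz": 4, "claw": 0},
  {"ax": 0, "ay": -0.62, "az": 0, "tx": 18, "ty": 0, "tz": 5.8, "claw": 0},
  {"ax": 0, "ay": -0.73, "az": 0, "tx": 20.7, "ty": 0, "tz": 7.9, "claw": 0},
  {"ax": 0, "ay": -0.83, "az": 0, "tx": 22.9, "ty": 0, "tz": 10.1, "claw": 0},
  {"ax": 0, "ay": -0.92, "az": 0, "tx": 24.7, "ty": 0, "tz": 12.2, "claw": 0},
  {"ax": 0, "ay": -0.98, "az": 0, "tx": 25.7, "ty": 0, "tz": 13.7, "claw": 0},
])

```text
t: 5.7
ee_pos: [553.4, -171.0, 142.8]
tcp_rot: [0.763, 0.598, -0.193, 0.15]
wrist_force: [-8.6, 1.4, 3.8]
gripper_width: 11.5
grip_force: 28.8
```

Emit:
servo_tool([
  {"ax": 0, "ay": 0, "az": 0, "tx": 0, "ty": 0, "tz": 0, "claw": 0},
  {"ax": 0, "ay": 0, "az": 0, "tx": 0, "ty": 0, "tz": 0, "claw": 0},
  {"ax": 0, "ay": 0, "az": 0, "tx": 0, "ty": 0, "tz": 0, "claw": 0},
])

```text
t: 6.0
ee_pos: [553.6, -169.8, 142.1]
tcp_rot: [0.764, 0.598, -0.19, 0.148]
wrist_force: [-6.9, 7.4, 4.2]
gripper_width: 11.4
grip_force: 29.1
```

```bash
cat > red.py <<'E'
from h import *
def red():
    d=vision.capture("side");f=d["frame"];h=cv2.cvtColor(f,cv2.COLOR_RGB2HSV)
    m=(((h[...,0]<5)|(h[...,0]>174))&(h[...,1]>150)&(h[...,2]>80)).astype(np.uint8)
    box=proj(d,world(ST,[[-6,-90*np.sin(a),115+90*np.cos(a)] for a in np.linspace(0,6.28,60)])).astype(np.float32)
    k=np.zeros_like(m);cv2.fillConvexPoly(k,box.astype(int),1)
    n,l,st,c=cv2.connectedComponentsWithStats(m*k)
    for i in range(1,n):
        if st[i,4]<8: continue
        th=np.linspace(-np.pi,np.pi,721);q=proj(d,world(ST,[chip(t) for t in th]))
        e=np.linalg.norm(q-c[i],axis=1);j=e.argmin();print("red",c[i],st[i,4],"th",np.rad2deg(th[j]),"err",e[j])
    return f
E
python3 -c "
from red import *
red();rows([(-28,31)]);s=monitor.observe();print(s['t'],s['gripper_width'],s['grip_force'],s['wrist_force'])"
```

```text
red [279.24 134.5 ] 46 th 55.50000000000001 err 0.23050610377798955
(-28, 31) [ 553.09 -170.77  142.37] t [-0.9 -0.3  0.2] a [-0. -0. -0.]
6.05 11.360454447586283 29.193226397037506 [-7.16  7.94  4.3 ]
```

Emit:
servo_tool([
  {"ax": 0, "ay": 0, "az": 0, "tx": 0, "ty": 0, "tz": 0, "claw": 0.5},
  {"ax": 0, "ay": 0, "az": 0, "tx": 0, "ty": 0, "tz": 0, "claw": 0.5},
  {"ax": 0, "ay": 0, "az": 0, "tx": 0, "ty": 0, "tz": 0, "claw": 0.5},
  {"ax": 0, "ay": 0, "az": 0, "tx": 0, "ty": 0, "tz": -20, "claw": 0.5},
  {"ax": 0, "ay": 0, "az": 0, "tx": 0, "ty": 0, "tz": -48, "claw": 0.5},
  {"ax": 0, "ay": 0, "az": 0, "tx": 0, "ty": 0, "tz": -48, "claw": 0.5},
])

```text
t: 6.65
ee_pos: [562.1, -148.5, 187.4]
tcp_rot: [0.764, 0.598, -0.188, 0.151]
wrist_force: [0.5, -0.1, 0.0]
gripper_width: 42.7
grip_force: 0.0
```

```bash
python3 -c "
from red import *
red();rows([(-28+8*k,79) for k in range(1,8)])"
```

```text
red [279.15 134.55] 47 th 54.999999999999986 err 0.32993891452100543
(-20, 79) [ 556.08 -158.67  189.24] t [-10.4  -2.6   1.8] a [ 0.    0.14 -0.  ]
(-12, 79) [ 553.54 -168.95  192.27] t [-21.2  -2.6   4.1] a [ 0.    0.28 -0.  ]
(-4, 79) [ 550.92 -179.55  193.81] t [-31.6  -2.6   7.8] a [ 0.    0.42 -0.  ]
(4, 79) [ 548.28 -190.25  193.81] t [-41.3  -2.6  13. ] a [ 0.    0.56 -0.  ]
(12, 79) [ 545.66 -200.85  192.27] t [-50.2  -2.6  19.5] a [ 0.   0.7 -0. ]
(20, 79) [ 543.12 -211.13  189.24] t [-58.1  -2.6  27.1] a [ 0.    0.84 -0.  ]
(28, 79) [ 540.71 -220.91  184.75] t [-64.9  -2.6  35.8] a [0.   0.98 0.  ]
```

Emit:
servo_tool([
  {"ax": 0, "ay": 0.14, "az": 0, "tx": -10.4, "ty": -1, "tz": 1.8, "claw": 0.5},
  {"ax": 0, "ay": 0.28, "az": 0, "tx": -21.2, "ty": -1.5, "tz": 4.1, "claw": 0.5},
  {"ax": 0, "ay": 0.42, "az": 0, "tx": -31.6, "ty": -1.5, "tz": 7.8, "claw": 0.5},
  {"ax": 0, "ay": 0.56, "az": 0, "tx": -41.3, "ty": -1.5, "tz": 13, "claw": 0.5},
  {"ax": 0, "ay": 0.7, "az": 0, "tx": -50.2, "ty": -1.5, "tz": 19.5, "claw": 0.5},
  {"ax": 0, "ay": 0.84, "az": 0, "tx": -58.1, "ty": -1.5, "tz": 27.1, "claw": 0.5},
  {"ax": 0, "ay": 0.98, "az": 0, "tx": -65, "ty": -1.5, "tz": 35.8, "claw": 0.5},
  {"ax": 0, "ay": 0.98, "az": 0, "tx": -65, "ty": -1.5, "tz": 35.8, "claw": 0.5},
  {"ax": 0, "ay": 0.98, "az": 0, "tx": -65, "ty": -1.5, "tz": 35.8, "claw": 0.5},
])

```text
t: 7.6
ee_pos: [538.4, -224.9, 181.4]
tcp_rot: [0.766, 0.595, 0.19, -0.15]
wrist_force: [1.7, 0.8, 0.2]
gripper_width: 42.3
grip_force: 0.0
```

```bash
python3 -c "
from red import *
red();rows([(28,31)])"
```

```text
red [279.15 134.55] 47 th 54.999999999999986 err 0.32993891452100543
(28, 31) [ 546.11 -199.03  142.37] t [ 2.7  0.8 47. ] a [-0. -0. -0.]
```

Emit:
servo_tool([
  {"ax": 0, "ay": 0, "az": 0, "tx": 1, "ty": 1, "tz": 15, "claw": 0.5},
  {"ax": 0, "ay": 0, "az": 0, "tx": 3, "ty": 1, "tz": 32, "claw": 0.5},
  {"ax": 0, "ay": 0, "az": 0, "tx": 3, "ty": 1, "tz": 47, "claw": 0.5},
  {"ax": 0, "ay": 0, "az": 0, "tx": 3, "ty": 1, "tz": 47, "claw": 0.5},
  {"ax": 0, "ay": 0, "az": 0, "tx": 3, "ty": 1, "tz": 47, "claw": 0},
  {"ax": 0, "ay": 0, "az": 0, "tx": 3, "ty": 1, "tz": 47, "claw": 0},
  {"ax": 0, "ay": 0, "az": 0, "tx": 3, "ty": 1, "tz": 47, "claw": 0},
  {"ax": 0, "ay": 0, "az": 0, "tx": 3, "ty": 1, "tz": 47, "claw": 0},
  {"ax": 0, "ay": 0, "az": 0, "tx": 3, "ty": 1, "tz": 47, "claw": 0},
  {"ax": 0, "ay": 0, "az": 0, "tx": 3, "ty": 1, "tz": 47, "claw": 0},
], squeeze=25)

```text
t: 8.65
ee_pos: [546.5, -198.4, 144.4]
tcp_rot: [0.764, 0.598, 0.191, -0.15]
wrist_force: [-5.1, 0.6, 5.1]
gripper_width: 11.5
grip_force: 27.6
```

Emit:
servo_tool([
  {"ax": 0, "ay": -0.08, "az": 0, "tx": 2.5, "ty": 0, "tz": 0.1, "claw": 0},
  {"ax": 0, "ay": -0.18, "az": 0, "tx": 5.6, "ty": 0, "tz": 0.5, "claw": 0},
  {"ax": 0, "ay": -0.29, "az": 0, "tx": 8.9, "ty": 0, "tz": 1.3, "claw": 0},
  {"ax": 0, "ay": -0.4, "az": 0, "tx": 12.1, "ty": 0, "tz": 2.5, "claw": 0},
  {"ax": 0, "ay": -0.51, "az": 0, "tx": 15.1, "ty": 0, "tz": 4, "claw": 0},
  {"ax": 0, "ay": -0.62, "az": 0, "tx": 18, "ty": 0, "tz": 5.8, "claw": 0},
  {"ax": 0, "ay": -0.73, "az": 0, "tx": 20.7, "ty": 0, "tz": 7.9, "claw": 0},
  {"ax": 0, "ay": -0.83, "az": 0, "tx": 22.9, "ty": 0, "tz": 10.1, "claw": 0},
  {"ax": 0, "ay": -0.92, "az": 0, "tx": 24.7, "ty": 0, "tz": 12.2, "claw": 0},
  {"ax": 0, "ay": -0.96, "az": 0, "tx": 25.4, "ty": 0, "tz": 13.2, "claw": 0},
])

```text
t: 9.65
ee_pos: [553.8, -169.1, 143.4]
tcp_rot: [0.765, 0.6, -0.185, 0.145]
wrist_force: [-3.3, -2.2, -2.1]
gripper_width: 11.4
grip_force: 27.3
```

Emit:
servo_tool([
  {"ax": 0, "ay": 0, "az": 0, "tx": 0, "ty": 0, "tz": 0, "claw": 0},
  {"ax": 0, "ay": 0, "az": 0, "tx": 0, "ty": 0, "tz": 0, "claw": 0},
  {"ax": 0, "ay": 0, "az": 0, "tx": 0, "ty": 0, "tz": 0, "claw": 0},
])

```text
t: 9.95
ee_pos: [553.6, -170.0, 143.9]
tcp_rot: [0.767, 0.599, -0.182, 0.142]
wrist_force: [-3.8, 5.2, -0.6]
gripper_width: 11.4
grip_force: 27.7
```

```bash
python3 -c "
from red import *
red();rows([(-27,31)]);s=monitor.observe();print(s['t'],s['gripper_width'],s['grip_force'],s['wrist_force'])"
```

```text
red [262.72 133.63] 71 th 1.5000000000000084 err 0.6273612086027485
(-27, 31) [ 552.97 -171.24  142.62] t [-0.5 -0.3  1.7] a [-0.   -0.01 -0.  ]
10.0 11.188697689922222 27.60762244462967 [-4.31  5.84 -1.57]
```

1.5°, well within tolerance. I'll release and retract, then check.

Emit:
servo_tool([
  {"ax": 0, "ay": 0, "az": 0, "tx": 0, "ty": 0, "tz": 0, "claw": 0.5},
  {"ax": 0, "ay": 0, "az": 0, "tx": 0, "ty": 0, "tz": 0, "claw": 0.5},
  {"ax": 0, "ay": 0, "az": 0, "tx": 0, "ty": 0, "tz": 0, "claw": 0.5},
  {"ax": 0, "ay": 0, "az": 0, "tx": 0, "ty": 0, "tz": -20, "claw": 0.5},
  {"ax": 0, "ay": 0, "az": 0, "tx": 0, "ty": 0, "tz": -50, "claw": 0.5},
  {"ax": 0, "ay": 0, "az": 0, "tx": 0, "ty": 0, "tz": -90, "claw": 0.5},
  {"ax": 0, "ay": 0, "az": 0, "tx": 0, "ty": 0, "tz": -120, "claw": 0.5},
  {"ax": 0, "ay": 0, "az": 0, "tx": 0, "ty": 0, "tz": -120, "claw": 0.5},
  {"ax": 0, "ay": 0, "az": 0, "tx": 0, "ty": 0, "tz": -120, "claw": 0.5},
])

```text
t: 10.9
ee_pos: [567.3, -118.0, 251.2]
tcp_rot: [0.766, 0.599, -0.183, 0.144]
wrist_force: [0.6, 0.2, -0.4]
gripper_width: 42.8
grip_force: 0.0
```

```bash
python3 -c "
from red import *
f=red();cv2.imwrite('pics/z6.png',cv2.resize(f[80:260,120:360,::-1],(800,600)))"
```

```text
red [262.79 133.62] 68 th 1.5000000000000084 err 0.6067493235904521
```

View pics/z6.png

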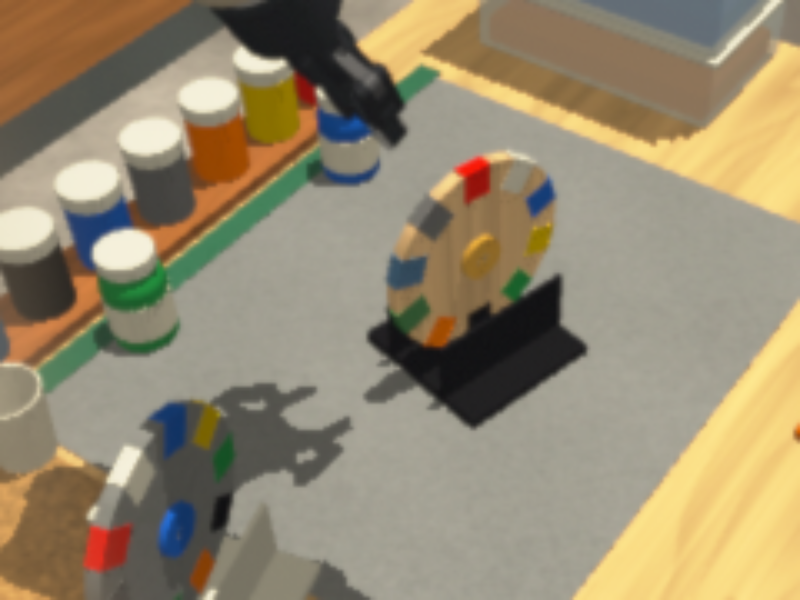

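The red chip is at the top of the plywood wheel, at (475,180) in this crop. The gripper is clear of it and the grey wheel has not moved.

```bash
python3 -c "
from workcell import finish_job
print(finish_job())"
```

```text
the job is handed in; nothing more can be done
None
```

I turned the plywood wheel in two pinches until its red chip stood about 1.5° from the top, then released it with the arm clear and the grey wheel untouched, and handed the job in at about 11 s.

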